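# Wipe the cleaning plate and park the wiping block

## Task

Take the wiping block out of the accessory box and use it to wipe all five steel chips off the plate into the trough, without touching the chips with the gripper. Then set the block down, take it by its ends instead, and park it upright in the desk holder, lowered gently and fully home in the slot. Leave everything else on the bench where it is.

Things in the scene. Friction and masses are not known exactly. Their poses are not given: they have to be found in the camera images.
- block: wiping block (scraper), upright: grey plastic body 28 (x) x 62 (y) x 50 mm high on a narrower black foot 18 (x) x 62 (y) x 24 mm high; 74 mm in all, 0.2 kg. Origin: centre of the foot's underside, z up. The foot's 62 mm lower edge wipes; wipe by moving along its x. Same when turned half round. Stands by itself on a flat surface. The ends it is to be parked by are its y faces, 62 mm apart.
- station: fixed cleaning plate with catch trough. Dark steel slab 180 (x) x 120 (y) mm, top 45 mm above the table; origin: under its centre, on the table. Lips 8 mm high run along both y edges (inner faces y = +-52 mm) and the +x edge (inner face x = 82). The -x edge (x = -90) is open: there the chips drop into the trough, inside x = -90 to -164, y = +-52, floor 5 mm and walls 35 mm above the table.
- plate_mid (a point): centre of the steel plate's top face, axes of the cleaning plate
- trough_mid (a point): centre of the trough's floor, axes of the cleaning plate
- box: fixed open aluminium box 140 (x) x 155 (y) x 84 mm high, floor 4 mm thick; origin: under its centre, on the table. Two bays, centred at y = +37.5 and -37.5 mm, each 130 (x) x 70 (y) mm inside. The block stands in either bay, its x along the box's x: fingers fit only at its x faces (28 mm apart); its ends are 4 mm from the bay walls, which rise 6 mm above its top.
- holder: fixed grey desk holder: base 100 (x) x 110 (y) x 26 mm high with a through slot 20 (x) x 64 (y) mm at its centre; origin: under its centre, on the table. Two upright plates, 56 mm wide in y, fill x = +-17 to +-23 mm up to 86 mm above the table; the block goes down between them, y along the holder's y, held by its ends. Home: its shoulders rest on the base, foot's underside 2 mm above the table.
- slot_mouth (a point): centre of the slot's mouth, on top of the holder's base, 26 mm above the table
- chip0: loose steel chip 14 x 10 x 8 mm, 12 g, lying on the plate; origin: centre of its underside
- chip1: loose steel chip 12 x 12 x 9 mm, 12 g, lying on the plate; origin: centre of its underside
- chip2: loose steel chip 16 x 10 x 8 mm, 12 g, lying on the plate; origin: centre of its underside
- chip3: loose steel chip 13 x 11 x 10 mm, 12 g, lying on the plate; origin: centre of its underside
- chip4: loose steel chip 15 x 12 x 8 mm, 12 g, lying on the plate; origin: centre of its underside
- test_disc: bystander: plain steel disc, 56 mm diameter, 25 high, lying in the other bay of the box
- puck_a: bystander: black resin specimen puck, 30 mm diameter, 22 high
- puck_b: bystander: black resin specimen puck, 38 mm diameter, 18 high
- jar: bystander: small lidded jar, 44 mm diameter, 55 high
- driver: bystander: screwdriver, 150 mm long, lying flat
- loupe: bystander: black eyeglass loupe, 45 mm diameter, 34 high
- vise: bystander: small dark steel vise, 50 x 70 x 38 mm

How it is judged:
On the way, in this order (a step that is already met when the one before it is completed fails the run):
1. all five chips lie in the trough (x of chip0 in the frame of station between -0.168 and -0.088 m and y of chip0 in the frame of station between -0.056 and 0.056 m and z of chip0 in the frame of station between 0 and 0.036 m and x of chip1 in the frame of station between -0.168 and -0.088 m and y of chip1 in the frame of station between -0.056 and 0.056 m and z of chip1 in the frame of station between 0 and 0.036 m and x of chip2 in the frame of station between -0.168 and -0.088 m and y of chip2 in the frame of station between -0.056 and 0.056 m and z of chip2 in the frame of station between 0 and 0.036 m and x of chip3 in the frame of station between -0.168 and -0.088 m and y of chip3 in the frame of station between -0.056 and 0.056 m and z of chip3 in the frame of station between 0 and 0.036 m and x of chip4 in the frame of station between -0.168 and -0.088 m and y of chip4 in the frame of station between -0.056 and 0.056 m and z of chip4 in the frame of station between 0 and 0.036 m), for 0.2 s.
2. the block has been set down upright and let go, away from the holder (contact force between the fingers and block below 0.1 N and linear speed of block below 0.03 m/s and angle between block's own z axis and vertical below 0.1 rad and horizontal distance between block and holder above 0.05 m), for 0.2 s.
3. the block is fully home in the holder (horizontal distance between block and holder below 0.004 m and z of block in the frame of holder below 0.005 m and angle between the y axis of block and the y axis of holder, either way round below 0.08 rad and angle between block's own z axis and vertical below 0.06 rad and linear speed of block below 0.02 m/s), for 0.2 s.
At the end, for the whole second after the job is handed in: All five chips lie inside the trough, below its walls' tops. The block stands upright in the holder's slot, released and at rest: within 4 mm of its centre, within 0.08 rad of its direction (either way round), tilted less than 0.06 rad, its foot less than 5 mm above the table (2 mm when fully home) (all of step 1 and all of step 3 and contact force between the fingers and block below 0.1 N); the robot touches nothing.
It fails at once if the gripper touches a chip (contact force between any of the fingers, the arm and chip0 above 0.3 N or contact force between any of the fingers, the arm and chip1 above 0.3 N or contact force between any of the fingers, the arm and chip2 above 0.3 N or contact force between any of the fingers, the arm and chip3 above 0.3 N or contact force between any of the fingers, the arm and chip4 above 0.3 N).
It fails at once if the block is dropped or slammed into the holder (over 0.3 m/s between the upright plates) (horizontal distance between block and holder below 0.015 m and z of block in the frame of holder below 0.04 m and linear speed of block above 0.3 m/s).
It fails at once if a bystander is moved by more than 30 mm (distance of any of test_disc, puck_a, puck_b, jar, driver, loupe, vise from where it was at the start of the episode above 0.03 m).
It also fails if it takes over 72 s, if anything falls off the work surface, if the arm or the gripper's body presses on something with over 40 N, if the wrist force passes 120 N, or if a joint passes its speed limit or range.

## Robot

A 6-joint arm with a two-finger parallel gripper is mounted at the origin on the work surface. World frame = base frame: x ahead of the robot, y to its left, z up, the work surface at z = 0. Lengths are in m, angles in rad, forces in N, time in s.
With the tool pointing down it reaches from about 0.3 to 0.875 m from the base axis. Payload 6.4 kg.
Tool frame: the origin (TCP) lies between the finger pads; the fingertips stand 19 mm ahead of it and the grasp point (between the pads) is the TCP; z points along the fingers, y is the direction in which the jaws open and shut (so a half turn about z gives the same grasp; the last joint's range is limited). The gripper opens to 85 mm and grips with 20 to 120 N. Pads are 22 mm wide; open, the fingers measure 114 mm over their backs; the gripper's body (76 mm by 85 mm) begins 54 mm behind the grasp point. The pads swing forward as they close: fully open they stand 13 mm farther back than shut.
Start: joints at [-1.468, 0.181, 1.607, -0, 1.354, -0.206], TCP at [0.175, -0.548, 0.25] pointing down, gripper open.
Joint ranges: [-2.99, 2.99], [-0.89, 2.07], [0.3, 2.58], [-1.14, 4.28], [0, 2.63], [-3.12, 3.12]. Speed limits (rad/s): [2.57, 2.57, 3.01, 3.14, 3.14, 3.14].

## Interface

Orientations are given as a unit quaternion [w, x, y, z].
In Python, from bench import * gives the robot as it stands.
- The arm moves only by the tool apply_moves, never from a script. Its argument "moves" is a list that holds one entry, the list of rows, each a list of 7 numbers: the shift along the tool's x, y, z in cm, then the turn, a rotation vector about the tool's x, y, z in rad, then the opening, from 0 (shut) to 1 (fully open). A call has 1 to 8 rows; each row is the pose to reach, as a shift and turn from the pose commanded when the call began, along the tool's axes at that moment; what a row does not reach only later rows make up. A row lasts 1/10 s, in which the tool goes at most 50 mm and 8.59 degrees, less where a joint would pass 70% of its speed; a pose out of reach is approached as far as the arm can. A call with a gripper value outside its range is refused whole. The fingers move at their own pace and stop on an object; the grip force is fixed at half the most. Time passes only in rows, so rows that repeat a pose let the fingers close. It gives the time, the measured TCP pose, the force and the opening at its end, in the units of the state.
- get_obs(): the state, without advancing time (a new reading comes with each control period).
- camera(name): name is "scene" or "top"; returns the picture (480x640x3 uint8, red, green, blue); there is no depth.
- get_calibration(name): a dict with "vertical_fov" (degrees; the focal length in pixels is half the picture's height over the tangent of half this angle, whatever the lens; pixels are square), "cx", "cy" (the principal point, pixels), "k1" (the pictures are not rectified: a ray, as slopes to the right and down, at radius r is drawn at 1 + k1 r^2 times it, then the intrinsics apply), "R" (3x3) and "t" (3): a world point X has camera coordinates R X + t. Camera axes: x right, y down, z forward; pixel columns grow to the right and rows downward; lengths in m; the calibration is good to about 2 mm. A picture is of the moment at which its call begins. get_calibration takes no time and is no camera call.
- hand_in(): hands the job in, once; it reports no verdict.
The state is a dict: "time_s": time; "q": joint angles; "dq": joint speeds; "joint_efforts": joint torques, N m; "eef_pos": TCP position; "eef_rot": TCP orientation; "wrist_force": force on the tool from outside, world axes, zero at the start; "torque": the same for the moment, N m; "opening": opening from 0.0 (shut) to 1.0 (fully open).
Only numpy, scipy, OpenCV 4.12 (cv2) and the standard library are available. Lean on these libraries where they do the work, as an engineer would, in place of code of your own. Each camera call takes 0.05 s, during which the arm holds its last target. There are 200 camera calls.

## Working session

There is one attempt and no reset: what is moved stays moved. The work goes in short steps, Python scripts to look and compute and a tool call to move; the robot and the scene stay as the last step left them, time stands still between calls to the robot, and variables do not carry over. Pictures are saved under pics/ and viewed, about 8 in all and at most 12, crops included, and the job is handed in when it is done.

Besides the shell and the picture viewer there is one more tool, called after ">>>" by a JSON object that holds its "method" and its "body". apply_moves: Moves the arm, as the interface text tells. Its arguments: {"type":"object","properties":{"moves":{"type":"array","items":{"type":"array","items":{"type":"array","items":{"type":"number"}}}}},"required":["moves"]}

```bash
mkdir -p pics; ls; python3 - <<'E'
from bench import *
import cv2
for n in("scene","top"):
    im=camera(n); cv2.imwrite(f"pics/{n}0.png",im[:,:,::-1]); c=get_calibration(n); print(n,c)
print(get_obs())
E
```

```text
pics
scene {'vertical_fov': 50.25645061196556, 'cx': 325.01747454479766, 'cy': 249.77544419072393, 'k1': 0.016623761756781104, 'R': array([[-0.86913663,  0.49450186, -0.00833243],
       [ 0.4315038 ,  0.74996326, -0.50135773],
       [-0.24167332, -0.43934385, -0.86519997]]), 't': array([ 0.49164666, -0.21349032,  1.11200415])}
top {'vertical_fov': 46.79973550470257, 'cx': 319.9400205852713, 'cy': 243.92573886925578, 'k1': -0.150211169486996, 'R': array([[-0.00485201, -0.99978661, -0.02007972],
       [-0.9886509 ,  0.00781113, -0.15002794],
       [ 0.15015277,  0.0191239 , -0.98847783]]), 't': array([0.00814434, 0.55795017, 1.05258949])}
{'time_s': 0.1, 'q': array([-1.46829293e+00,  1.81484150e-01,  1.60791900e+00, -1.73200011e-05,
        1.35385573e+00, -2.06262425e-01]), 'dq': array([ 2.02371257e-05, -2.47647426e-03, -1.66501000e-03,  2.76616942e-05,
        1.31956932e-03, -4.62351010e-04]), 'joint_efforts': array([ 1.42535205e-04, -4.45877695e+01, -3.52238917e+01, -3.27225462e-04,
        4.04027727e-03,  5.47338047e-06]), 'eef_pos': array([ 0.17471379, -0.54729892,  0.24945915]), 'eef_rot': array([-8.32427130e-04,  9.88105978e-01,  1.53772173e-01,  3.47578518e-05]), 'wrist_force': array([-0.17888808, -0.26476055, -0.17836488]), 'torque': array([ 0.04645003,  0.00621972, -0.02236007]), 'opening': 1.0014866624789236}
```

View pics/top0.png

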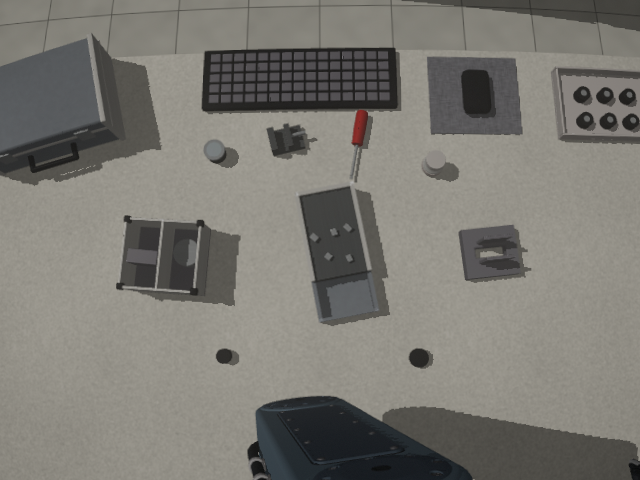

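View pics/scene0.png

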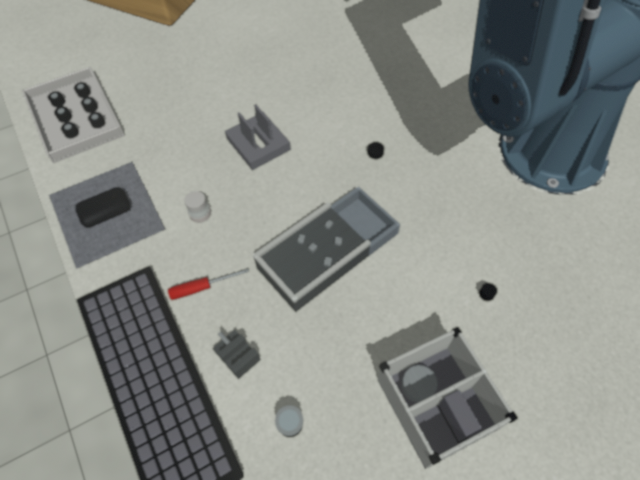

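```bash
cat >h.py <<'E'
import cv2,numpy as np
from bench import *
def K(n):
    c=get_calibration(n); f=240/np.tan(np.radians(c["vertical_fov"]/2)); return c,f
def proj(n,X):
    c,f=K(n); p=c["R"]@np.array(X,float)+c["t"]; s=p[:2]/p[2]; s=s*(1+c["k1"]*(s@s)); return np.array([c["cx"],c["cy"]])+f*s
def ray(n,px):
    c,f=K(n); d=(np.array(px,float)-[c["cx"],c["cy"]])/f; s=d.copy()
    for _ in range(20): s=d/(1+c["k1"]*(s@s))
    return -c["R"].T@c["t"], c["R"].T@np.array([s[0],s[1],1])
def pt(n,px,z):
    o,v=ray(n,px); return o+v*(z-o[2])/v[2]
def tri(a,b):
    (o,v),(p,w)=ray("top",a),ray("scene",b)
    t,s=np.linalg.lstsq(np.c_[v,-w],p-o,rcond=None)[0]; A,B=o+v*t,p+w*s
    return (A+B)/2,np.linalg.norm(A-B)
def crop(im,x,y,w,h,k):
    o=cv2.resize(im[y:y+h,x:x+w],None,fx=k,fy=k,interpolation=cv2.INTER_CUBIC)
    for i in range(0,w,10): cv2.line(o,(i*k,0),(i*k,12 if (x+i)%50==0 else 5),(0,255,255),1)
    for i in range(0,h,10): cv2.line(o,(0,i*k),(12 if (y+i)%50==0 else 5,i*k),(0,255,255),1)
    return o
E
python3 - <<'E'
from h import *
im=cv2.imread("pics/top0.png"); C=np.zeros((600,800,3),np.uint8)
for (x,y,w,h,k,X,Y) in [(290,180,100,150,4,0,0),(110,210,100,90,4,400,0),(450,220,80,60,4,400,360)]:
    o=crop(im,x,y,w,h,k); o=o[:600-Y,:800-X]; C[Y:Y+o.shape[0],X:X+o.shape[1]]=o
cv2.imwrite("pics/c1.png",C)
E
```

```text
(no output)
```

View pics/c1.png

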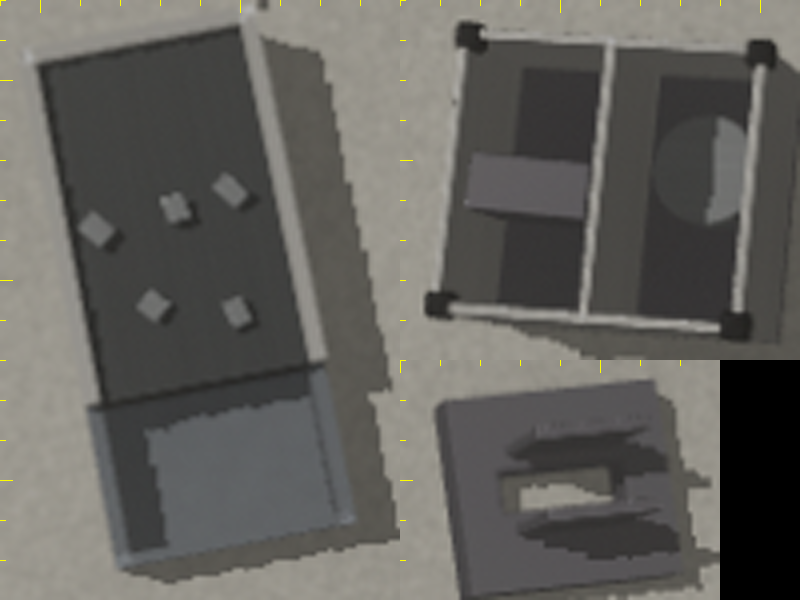

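```bash
cat >m.py <<'E'
from h import *
def fit(P,M):
    P=np.array(P)[:,:2];M=np.array(M,float)/1000;p,m=P.mean(0),M.mean(0);a,b=P-p,M-m
    th=np.arctan2((b[:,0]*a[:,1]-b[:,1]*a[:,0]).sum(),(a*b).sum());R=np.array([[np.cos(th),-np.sin(th)],[np.sin(th),np.cos(th)]])
    t=p-R@m; print("xy",t.round(4),"yaw",th.round(4),"res mm",((P-(M@R.T+t))*1000).round(1).tolist()); return t,R
E
python3 - <<'E'
from m import *
S=lambda u,v:(290+u/4,180+v/4)
B=lambda u,v:(110+(u-400)/4,210+v/4)
H=lambda u,v:(450+(u-400)/4,220+(v-360)/4)
P=lambda f,l,z:[pt("top",f(*c),z) for c in l]
print("cam",ray("top",(320,240))[0],ray("scene",(320,240))[0])
print("station");t,R=fit(P(S,[(28,55),(252,12),(325,362)],.053)+P(S,[(103,405)],.045),[(90,60),(90,-60),(-90,-60),(-90,52)])
for c in [(97,230),(176,208),(231,190),(154,306),(238,312)]: print("chip",(R.T@(pt("top",S(*c),.052)[:2]-t)).round(4))
print("box");t,R=fit(P(B,[(458,36),(775,44),(745,336),(428,304)],.084),[(70,77.5),(70,-77.5),(-70,-77.5),(-70,77.5)])
print("block");tb,_=fit(P(B,[(472,152),(590,162),(583,219),(467,205)],.078),[(14,31),(14,-31),(-14,-31),(-14,31)]); print((R.T@(tb-t)).round(4))
print("holder");t,R=fit(P(H,[(440,403),(655,382),(690,575),(465,598)],.026),[(50,55),(50,-55),(-50,-55),(-50,55)])
print("slot");print((R.T@(np.mean(P(H,[(499,472),(612,464),(620,508),(503,517)],.026),0)[:2]-t)).round(4))
for n,p,z in [("puckA",(224,355),.022),("puckB",(419,357),.018),("jar/white",(434,160),.055),("blue",(215,150),.03),("driver",(356,150),.01)]: print(n,pt("top",p,z).round(3))
# scene-projected for check overlay
E
```

```text
cam [ 0.39360822 -0.01634523  1.12433303] [0.78817174 0.40554189 0.85916755]
station
xy [ 0.5805 -0.0216] yaw 0.1764 res mm [[-1.1, -3.8], [-1.2, 2.9], [1.0, 1.6], [1.2, -0.7]]
chip [-0.0045  0.0385]
chip [-0.0008 -0.0016]
chip [ 0.003  -0.0297]
chip [-0.0465  0.0179]
chip [-0.0569 -0.0218]
box
xy [0.5331 0.3127] yaw -0.0692 res mm [[-4.1, 2.3], [0.6, -2.5], [-0.5, -1.3], [3.9, 1.5]]
block
xy [0.5313 0.3505] yaw -0.0981 res mm [[-0.8, -0.4], [-0.1, 1.3], [-0.0, 1.0], [0.9, -1.8]]
[-0.0044  0.0376]
holder
xy [ 0.5408 -0.3396] yaw 0.0967 res mm [[-0.1, 1.8], [-0.6, -0.9], [0.1, -3.9], [0.6, 2.9]]
slot
[-0.0004  0.0025]
puckA [0.34  0.196 0.022]
puckB [ 0.335 -0.189  0.018]
jar/white [ 0.725 -0.226  0.055]
blue [0.759 0.222 0.03 ]
driver [ 0.761 -0.071  0.01 ]
```

```bash
cat >g.py <<'E'
# usage: g.py x y z jawangle  -> tool shift cm, rotvec for tool pointing down, jaws (tool y) along jawangle
import sys
from bench import *
import numpy as np
from scipy.spatial.transform import Rotation as Ro
def go(x,y,z,a):
    o=get_obs(); q=o["eef_rot"]; R=Ro.from_quat([q[1],q[2],q[3],q[0]])
    best=None
    for k in(-np.pi,0,np.pi):
        j=a+k; T=Ro.from_matrix(np.array([[-np.sin(j),np.cos(j),0],[np.cos(j),np.sin(j),0],[0,0,-1]]).T)
        T=Ro.from_matrix(np.c_[[-np.sin(j),np.cos(j),0],[np.cos(j),np.sin(j),0],[0,0,-1]])
        v=(R.inv()*T).as_rotvec()
        if best is None or np.linalg.norm(v)<np.linalg.norm(best): best=v
    d=R.inv().apply(np.array([x,y,z])-o["eef_pos"])*100
    print((x,y,z,a),"->",d.round(2),best.round(3))
if __name__=="__main__":
    v=list(map(float,sys.argv[1:]))
    for i in range(0,len(v),4): go(*v[i:i+4])
    o=get_obs(); print(o["time_s"],o["eef_pos"].round(4),o["wrist_force"].round(1),round(o["opening"],3),o["q"].round(2))
E
python3 g.py .42 -.2 .25 -.6  .531 .3505 .22 -.085
```

```text
(0.42, -0.2, 0.25, -0.6) -> [ 33.92 -25.63  -0.  ] [-0.001 -0.001 -0.662]
(0.531, 0.3505, 0.22, -0.085) -> [ 61.23 -74.7    3.09] [-1.000e-03 -1.000e-03 -1.177e+00]
0.1 [ 0.1747 -0.5473  0.2495] [-0.2 -0.3 -0.2] 1.001 [-1.47  0.18  1.61 -0.    1.35 -0.21]
```

>>> {"method": "apply_moves", "body": {"moves": [[[34,-25.6,0,0,0,-0.66,0.55],[34,-25.6,0,0,0,-0.66,0.55],[34,-25.6,0,0,0,-0.66,0.55],[34,-25.6,0,0,0,-0.66,0.55],[34,-25.6,0,0,0,-0.66,0.55],[34,-25.6,0,0,0,-0.66,0.55],[34,-25.6,0,0,0,-0.66,0.55],[34,-25.6,0,0,0,-0.66,0.55]]]}}

```text
time_s: 0.9
eef_pos: [0.4067, -0.2195, 0.2502]
eef_rot: [-0.0, 0.885, 0.466, 0.0]
wrist_force: [1.5, -1.3, -0.5]
opening: 0.553
```

```bash
python3 g.py .531 .3505 .22 -.085
```

```text
(0.531, 0.3505, 0.22, -0.085) -> [ 54.01 -22.05   3.02] [ 0.    -0.    -0.517]
0.9 [ 0.4067 -0.2195  0.2502] [ 1.5 -1.3 -0.5] 0.553 [-0.75 -0.08  1.88  0.    1.34 -0.15]
```

>>> {"method": "apply_moves", "body": {"moves": [[[53,-21.5,3,0,0,-0.5,0.55],[53,-21.5,3,0,0,-0.5,0.55],[53,-21.5,3,0,0,-0.5,0.55],[53,-21.5,3,0,0,-0.5,0.55],[53,-21.5,3,0,0,-0.5,0.55],[53,-21.5,3,0,0,-0.5,0.55],[53,-21.5,3,0,0,-0.5,0.55],[53,-21.5,3,0,0,-0.5,0.55]]]}}

```text
time_s: 1.7
eef_pos: [0.4918, 0.1708, 0.2291]
eef_rot: [0.0, 0.742, 0.67, -0.0]
wrist_force: [1.2, -1.4, 0.3]
opening: 0.556
```

```bash
python3 g.py .531 .3505 .22 -.085
```

```text
(0.531, 0.3505, 0.22, -0.085) -> [18.27  2.08  0.9 ] [-0.     0.    -0.017]
1.7 [0.4918 0.1708 0.2291] [ 1.2 -1.4  0.3] 0.556 [ 0.11  0.08  1.76 -0.    1.3   0.21]
```

>>> {"method": "apply_moves", "body": {"moves": [[[18,2,0.9,0,0,-0.017,0.55],[18,2,0.9,0,0,-0.017,0.55],[18,2,0.9,0,0,-0.017,0.55],[18,2,0.9,0,0,-0.017,0.55],[18,2,0.9,0,0,-0.017,0.55],[18,2,0.9,0,0,-0.017,0.55]]]}}

```text
time_s: 2.3
eef_pos: [0.5295, 0.346, 0.2193]
eef_rot: [-0.0, 0.736, 0.677, -0.001]
wrist_force: [0.5, -0.1, -0.3]
opening: 0.551
```

```bash
python3 g.py .531 .3505 .056 -.085; python3 - <<'E'
from h import *
im=camera("scene")[:,:,::-1].copy(); cv2.imwrite("pics/s1.png",im)
for z in (.004,.078,):
  for s in(-1,1): cv2.circle(im,tuple(int(v) for v in proj("scene",(.531+.014*s,.3505,z))),1,(0,0,255),-1)
cv2.imwrite("pics/c2.png",crop(im,340,300,200,150,4))
E
```

```text
(0.531, 0.3505, 0.056, -0.085) -> [ 0.48  0.14 16.33] [-0.002  0.001  0.002]
2.3 [0.5295 0.346  0.2193] [ 0.5 -0.1 -0.3] 0.551 [ 0.39  0.33  1.48 -0.    1.33  0.48]
```

View pics/c2.png

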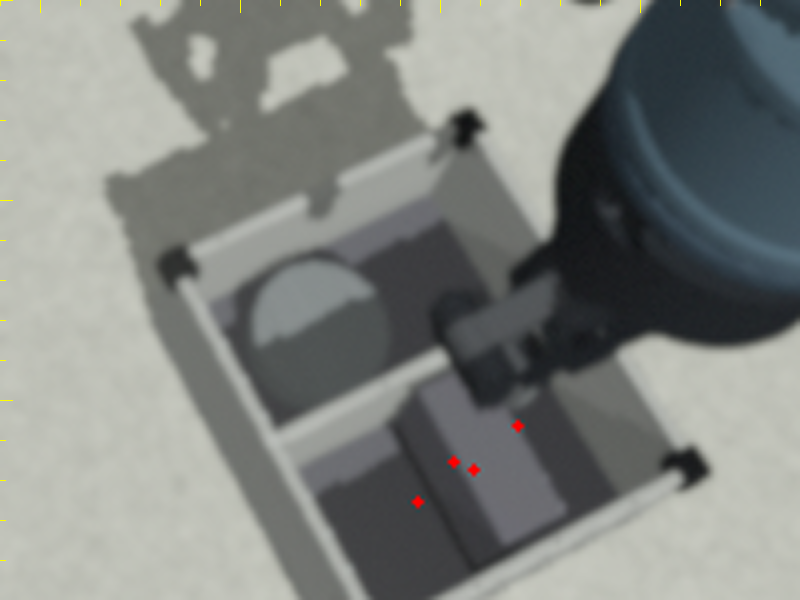

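>>> {"method": "apply_moves", "body": {"moves": [[[0.4,0.05,5,0,0,0,0.55],[0.4,0.05,10,0,0,0,0.55],[0.4,0.05,13,0,0,0,0.55],[0.4,0.05,15,0,0,0,0.55],[0.4,0.05,16.3,0,0,0,0.55],[0.4,0.05,16.3,0,0,0,0.55],[0.4,0.05,16.3,0,0,0,0.2],[0.4,0.05,16.3,0,0,0,0.2]]]}}

```text
time_s: 3.15
eef_pos: [0.5322, 0.3498, 0.0592]
eef_rot: [0.0, 0.737, 0.676, 0.001]
wrist_force: [0.0, 0.5, -1.5]
opening: 0.322
```

>>> {"method": "apply_moves", "body": {"moves": [[[0,0,0,0,0,0,0.2],[0,0,0,0,0,0,0.2],[0,0,0,0,0,0,0.1],[0,0,0,0,0,0,0.1]]]}}

```text
time_s: 3.55
eef_pos: [0.5321, 0.35, 0.059]
eef_rot: [0.001, 0.736, 0.676, 0.001]
wrist_force: [-0.9, -1.3, 6.6]
opening: 0.317
```

```bash
python3 g.py .531 .3505 .2 -.085
```

```text
(0.531, 0.3505, 0.2, -0.085) -> [  0.06  -0.08 -14.1 ] [ 0.002 -0.001  0.   ]
3.55 [0.5321 0.35   0.059 ] [-0.9 -1.3  6.6] 0.317 [ 0.4   0.53  1.56 -0.    1.04  0.48]
```

>>> {"method": "apply_moves", "body": {"moves": [[[0,0,-1,0,0,0,0.1],[0,0,-3,0,0,0,0.1],[0,0,-7,0,0,0,0.1],[0,0,-11,0,0,0,0.1],[0,0,-14,0,0,0,0.1],[0,0,-14,0,0,0,0.1]]]}}

```text
time_s: 4.15
eef_pos: [0.5336, 0.351, 0.2038]
eef_rot: [0.002, 0.736, 0.677, 0.005]
wrist_force: [0.6, 0.1, -2.1]
opening: 0.322
```

```bash
python3 - <<'E'
from g import *
t=np.array([.5805,-.0216]);c,s=np.cos(.1764),np.sin(.1764);R=np.array([[c,-s],[s,c]])
for p in [(.05,.015),(-.1,.015)]:
    w=t+R@p; print(p,w.round(4)); go(*w,.2,.1764)
o=get_obs();print(o["eef_pos"],o["opening"],o["wrist_force"])
E
```

```text
(0.05, 0.015) [0.6271 0.0019]
(np.float64(0.6270917923729273), np.float64(0.0019415565219895424), 0.2, 0.1764) -> [-34.    12.26   0.33] [ 0.009 -0.004 -0.261]
(-0.1, 0.015) [ 0.4794 -0.0244]
(np.float64(0.47941951898891577), np.float64(-0.02438143102877561), 0.2, 0.1764) -> [-37.87  -2.23   0.18] [ 0.009 -0.004 -0.261]
[0.5336359  0.35103151 0.20381871] 0.3221839663776282 [ 0.59730943  0.06678075 -2.10398318]
```

>>> {"method": "apply_moves", "body": {"moves": [[[-34,12.2,0.3,0.005,-0.003,-0.26,0.1],[-34,12.2,0.3,0.005,-0.003,-0.26,0.1],[-34,12.2,0.3,0.005,-0.003,-0.26,0.1],[-34,12.2,0.3,0.005,-0.003,-0.26,0.1],[-34,12.2,0.3,0.005,-0.003,-0.26,0.1],[-34,12.2,0.3,0.005,-0.003,-0.26,0.1],[-34,12.2,0.3,0.005,-0.003,-0.26,0.1],[-34,12.2,0.3,0.005,-0.003,-0.26,0.1]]]}}

```text
time_s: 4.95
eef_pos: [0.6239, -0.0045, 0.1932]
eef_rot: [-0.001, 0.644, 0.765, -0.004]
wrist_force: [0.1, 0.1, -2.1]
opening: 0.322
```

>>> {"method": "apply_moves", "body": {"moves": [[[0,0,0,0,0,0,0.1],[0,0,0,0,0,0,0.1]]]}}

```text
time_s: 5.15
eef_pos: [0.6229, 0.0012, 0.1933]
eef_rot: [-0.002, 0.643, 0.766, -0.003]
wrist_force: [0.9, -0.7, -1.4]
opening: 0.32
```

```bash
python3 - <<'E'
from g import *
from h import *
go(.6271,.0019,.12,.1764)
o=get_obs();print(o["eef_pos"],o["time_s"],o["opening"],o["wrist_force"])
C=np.zeros((600,800,3),np.uint8)
a=camera("top")[:,:,::-1].copy();b=camera("scene")[:,:,::-1].copy()
cv2.imwrite("pics/t2.png",a);cv2.imwrite("pics/s2.png",b)
C[:,:400]=crop(a,290,180,100,150,4); C[:,400:]=crop(b,230,180,100,150,4)
C=np.hstack([crop(a,290,180,100,150,4)[:,:320],crop(b,245,160,160,150,4)[:,:480]])
cv2.imwrite("pics/c3.png",C)
E
```

```text
(0.6271, 0.0019, 0.12, 0.1764) -> [-0.    0.48  7.33] [-0.007  0.001 -0.002]
[0.62286093 0.00124199 0.19333511] 5.15 0.3197792703124938 [ 0.87390635 -0.7130641  -1.41397915]
```

View pics/c3.png

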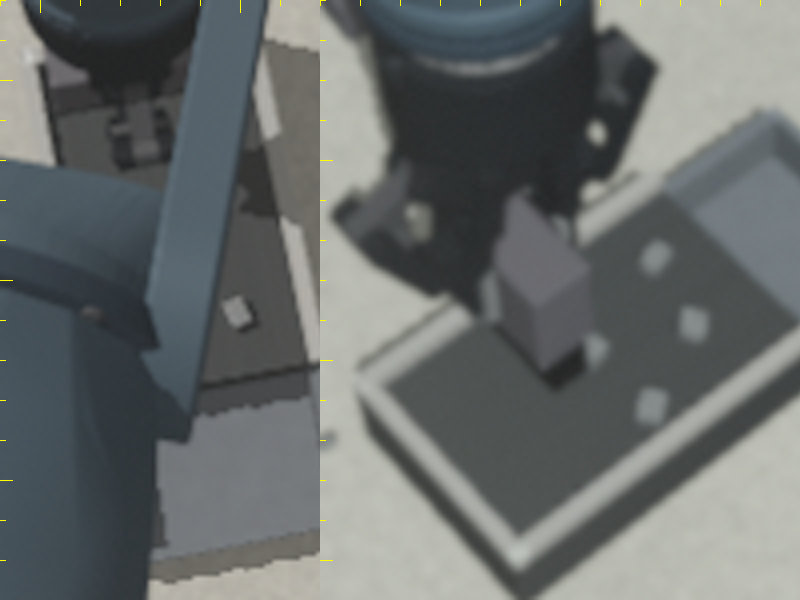

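```bash
python3 - <<'E'
from h import *
from m import fit
S=lambda u,v:(245+(u-320)/4,160+v/4)
T=lambda u,v:(290+u/4,180+v/4)
a=[pt("scene",S(*c),.053) for c in [(520,556),(357,377)]]; print(np.round(a,4), np.linalg.norm(a[0]-a[1]))
b=[pt("top",T(*c),.053) for c in [(28,55),(252,12)]]; print(np.round(b,4), np.linalg.norm(b[0]-b[1]))
c=pt("top",T(325,362),.053)
fit(a+[c],[(90,60),(90,-60),(-90,-60)])
t=np.array([.5805,-.0216]);q,s=np.cos(.1764),np.sin(.1764);R=np.array([[q,-s],[s,q]])
for p in a+b+[c]: print((R.T@(p[:2]-t)).round(4))
# inner corner between plate and +x/-y, +x/+y lips in scene at z .045
for u in [(387,388),(523,538)]: print("in",(R.T@(pt("scene",S(*u),.053)[:2]-t)).round(4))
E
python3 g.py .6271 .0019 .115 .1764
```

```text
[[ 0.6564  0.0557  0.053 ]
 [ 0.6789 -0.0597  0.053 ]] 0.11751079015104501
[[ 0.6575  0.0495  0.053 ]
 [ 0.6784 -0.062   0.053 ]] 0.11341335445005828
xy [ 0.5796 -0.0191] yaw 0.1929 res mm [[-0.0, -1.4], [-0.6, 1.1], [0.6, 0.3]]
[0.0883 0.0627]
[ 0.0902 -0.0548]
[0.0883 0.0564]
[ 0.0893 -0.057 ]
[-0.0887 -0.0586]
in [ 0.0831 -0.0414]
in [0.082  0.0568]
(0.6271, 0.0019, 0.115, 0.1764) -> [-0.1   0.44  7.88] [-0.006  0.001  0.   ]
5.25 [0.623  0.0023 0.1938] [ 0.5 -0.3 -1.3] 0.32 [-0.18  0.34  1.53 -0.    1.28 -0.36]
```

>>> {"method": "apply_moves", "body": {"moves": [[[0,0.35,3,-0.005,0,-0.008,0.1],[0,0.35,6,-0.005,0,-0.008,0.1],[0,0.35,7.5,-0.005,0,-0.008,0.1],[0,0.35,8.5,-0.005,0,-0.008,0.1],[0,0.35,8.5,-0.005,0,-0.008,0.1],[0,0.35,8.5,-0.005,0,-0.008,0.1]]]}}

```text
time_s: 5.85
eef_pos: [0.6275, 0.001, 0.1104]
eef_rot: [0.001, 0.639, 0.769, -0.0]
wrist_force: [-1.0, -0.1, -1.0]
opening: 0.32
```

```bash
python3 g.py .6265 .0025 .1015 .185 .4791 -.0251 .1015 .185;python3 - <<'E'
from h import *
b=camera("scene")[:,:,::-1].copy()
cv2.imwrite("pics/c4.png",crop(b,245,160,160,150,4))
E
```

```text
(0.6265, 0.0025, 0.1015, 0.185) -> [ 0.16 -0.07  0.89] [ 0.001  0.003 -0.002]
(0.4791, -0.0251, 0.1015, 0.185) -> [  0.14 -15.06   0.87] [ 0.001  0.003 -0.002]
5.85 [0.6275 0.001  0.1104] [-1.  -0.1 -1. ] 0.32 [-0.19  0.44  1.57 -0.    1.12 -0.37]
```

View pics/c4.png

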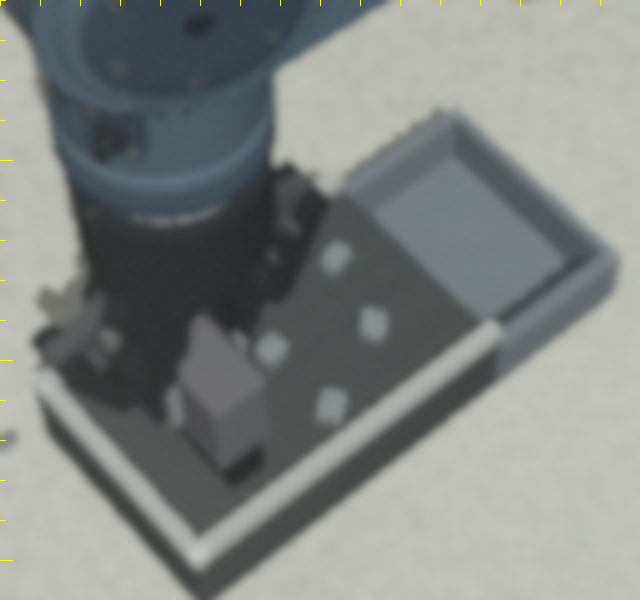

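>>> {"method": "apply_moves", "body": {"moves": [[[0.1,-0.05,0.5,0,0.003,0,0.1],[0.1,-0.05,0.8,0,0.003,0,0.1],[0.1,-0.05,0.8,0,0.003,0,0.1],[0.1,-0.05,0.8,0,0.003,0,0.1]]]}}

```text
time_s: 6.3
eef_pos: [0.626, 0.0016, 0.1013]
eef_rot: [-0.0, 0.64, 0.769, 0.0]
wrist_force: [0.7, -0.2, -1.6]
opening: 0.314
```

>>> {"method": "apply_moves", "body": {"moves": [[[0,0,0.1,0,0,0,0.1],[0,-1,0.1,0,0,0,0.1],[0,-2,0.1,0,0,0,0.1],[0,-3,0.1,0,0,0,0.1],[0,-4,0.1,0,0,0,0.1],[0,-5,0.1,0,0,0,0.1],[0,-6,0.1,0,0,0,0.1],[0,-7,0.1,0,0,0,0.1]]]}}

```text
time_s: 7.1
eef_pos: [0.5564, -0.0112, 0.1005]
eef_rot: [-0.0, 0.64, 0.769, 0.0]
wrist_force: [0.0, 0.5, -1.1]
opening: 0.321
```

>>> {"method": "apply_moves", "body": {"moves": [[[0,-1,0,0,0,0,0.1],[0,-2,0,0,0,0,0.1],[0,-3,0,0,0,0,0.1],[0,-4,0,0,0,0,0.1],[0,-5,0,0,0,0,0.1],[0,-6,0,0,0,0,0.1],[0,-7,0,0,0,0,0.1],[0,-8.2,0,0,0,0,0.1]]]}}

```text
time_s: 7.9
eef_pos: [0.4758, -0.0261, 0.1004]
eef_rot: [-0.0, 0.64, 0.769, 0.0]
wrist_force: [-0.4, -1.6, -0.8]
opening: 0.326
```

>>> {"method": "apply_moves", "body": {"moves": [[[0,0,0,0,0,0,0.1],[0,0,0,0,0,0,0.1]]]}}

```text
time_s: 8.1
eef_pos: [0.4766, -0.0261, 0.1006]
eef_rot: [-0.0, 0.64, 0.769, 0.0]
wrist_force: [0.9, -0.4, -2.3]
opening: 0.322
```

```bash
python3 g.py .6265 .0025 .1015 .185;python3 - <<'E'
from h import *
b=camera("scene")[:,:,::-1].copy()
cv2.imwrite("pics/c5.png",crop(b,245,160,160,150,4))
E
```

```text
(0.6265, 0.0025, 0.1015, 0.185) -> [ 0.09 15.26 -0.09] [ 0.    -0.001 -0.002]
8.1 [ 0.4766 -0.0261  0.1006] [ 0.9 -0.4 -2.3] 0.322 [-0.3   0.16  1.97  0.    1.01 -0.49]
```

View pics/c5.png

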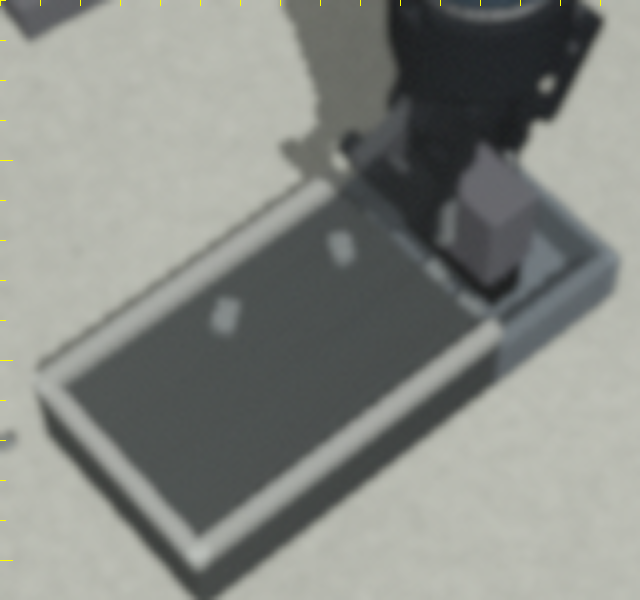

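>>> {"method": "apply_moves", "body": {"moves": [[[0,0,-3,0,0,0,0.1],[0,0,-5,0,0,0,0.1],[-1,4,-5,0,0,0,0.1],[-2.85,8,-5,0,0,0,0.1],[-2.85,12,-5,0,0,0,0.1],[-2.85,15.7,-5,0,0,0,0.1],[-2.85,15.7,-3,0,0,0,0.1],[-2.85,15.7,-3,0,0,0,0.1]]]}}

```text
time_s: 8.95
eef_pos: [0.6352, -0.0247, 0.1271]
eef_rot: [-0.003, 0.639, 0.769, -0.001]
wrist_force: [-1.5, 0.9, -1.8]
opening: 0.32
```

```bash
python3 g.py .632 -.025 .1012 .185; python3 - <<'E'
from h import *
b=camera("scene")[:,:,::-1].copy()
cv2.imwrite("pics/c6.png",crop(b,245,160,160,150,4))
E
```

```text
(0.632, -0.025, 0.1012, 0.185) -> [ 0.03 -0.31  2.59] [-0.005 -0.003 -0.001]
8.95 [ 0.6352 -0.0247  0.1271] [-1.5  0.9 -1.8] 0.32 [-0.23  0.44  1.54  0.    1.17 -0.41]
```

View pics/c6.png

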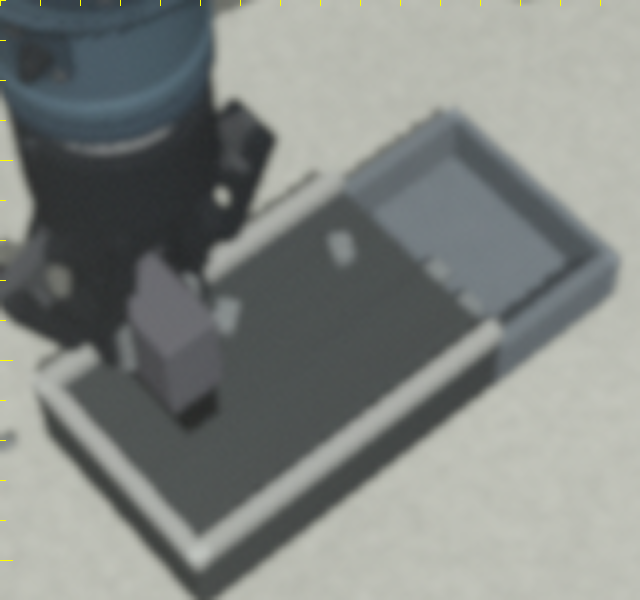

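>>> {"method": "apply_moves", "body": {"moves": [[[0,-0.1,1.5,-0.003,0,0,0.1],[0,-0.1,2.4,-0.003,0,0,0.1],[0,-0.1,2.6,-0.003,0,0,0.1],[0,-0.1,2.6,-0.003,0,0,0.1],[0,-1,2.6,-0.003,0,0,0.1],[0,-2,2.6,-0.003,0,0,0.1],[0,-3,2.6,-0.003,0,0,0.1],[0,-4,2.6,-0.003,0,0,0.1]]]}}

```text
time_s: 9.8
eef_pos: [0.5958, -0.0329, 0.1046]
eef_rot: [0.001, 0.64, 0.769, 0.001]
wrist_force: [-0.2, 0.0, -1.0]
opening: 0.318
```

>>> {"method": "apply_moves", "body": {"moves": [[[0,-1,0,0,0,0,0.1],[0,-2,0,0,0,0,0.1],[0,-3,0,0,0,0,0.1],[0,-4,0,0,0,0,0.1],[0,-5,0,0,0,0,0.1],[0,-6,0,0,0,0,0.1],[0,-7,0,0,0,0,0.1],[0,-8,0,0,0,0,0.1]]]}}

```text
time_s: 10.6
eef_pos: [0.5174, -0.0474, 0.1041]
eef_rot: [0.001, 0.64, 0.769, 0.001]
wrist_force: [0.1, -0.2, -1.1]
opening: 0.324
```

>>> {"method": "apply_moves", "body": {"moves": [[[0,-1,0,0,0,0,0.1],[0,-2,0,0,0,0,0.1],[0,-3,0,0,0,0,0.1],[0,-4,0,0,0,0,0.1],[0,-4,0,0,0,0,0.1],[0,-4,-3,0,0,0,0.1],[0,-4,-7,0,0,0,0.1],[0,-4,-9,0,0,0,0.1]]]}}

```text
time_s: 11.4
eef_pos: [0.4802, -0.0552, 0.1972]
eef_rot: [0.003, 0.64, 0.769, 0.002]
wrist_force: [1.3, -1.0, -1.0]
opening: 0.317
```

```bash
python3 - <<'E'
from g import *
from h import *
o=get_obs();print(o["eef_pos"],o["opening"],o["wrist_force"])
c,s=np.cos(.185),np.sin(.185);print(np.array([[c,s],[-s,c]])@(o["eef_pos"][:2]-[.58,-.0205]))
a=camera("top")[:,:,::-1].copy();b=camera("scene")[:,:,::-1].copy();cv2.imwrite("pics/t3.png",a);cv2.imwrite("pics/s3.png",b)
cv2.imwrite("pics/c7.png",np.hstack([crop(a,290,180,100,150,4),crop(b,290,160,100,150,4)]))
go(.44,-.2,.20,1.1)
E
```

```text
[ 0.48015204 -0.05516212  0.19722811] 0.3169834466432866 [ 1.32311957 -1.04018291 -0.98664197]
[-0.10452016 -0.01570397]
(0.44, -0.2, 0.2, 1.1) -> [-13.46  -6.67  -0.26] [ 0.007  0.007 -0.917]
```

View pics/c7.png

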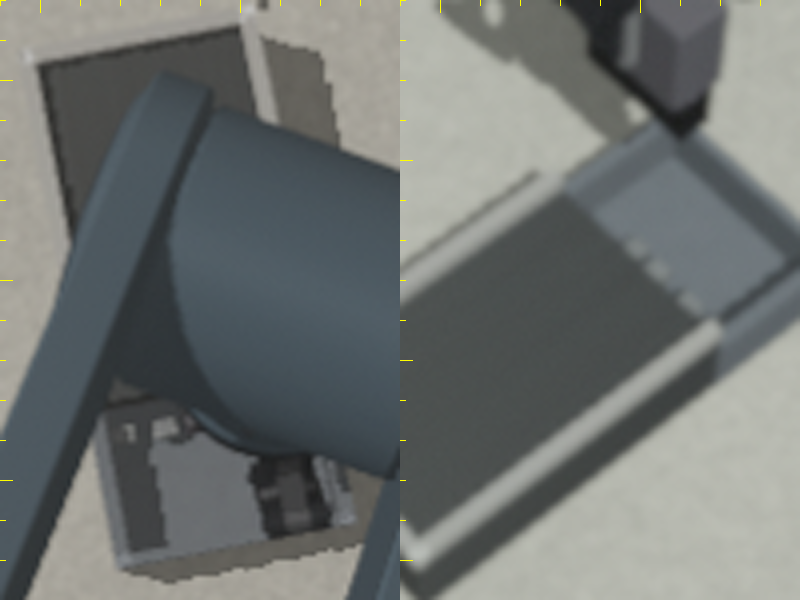

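```bash
python3 g.py .44 -.195 .15 .097
```

```text
(0.44, -0.195, 0.15, 0.097) -> [-12.96  -6.63   4.74] [0.009 0.003 0.086]
11.5 [ 0.4811 -0.0555  0.1976] [ 0.9 -0.4 -2.3] 0.321 [-0.36  0.03  1.89  0.    1.22 -0.55]
```

>>> {"method": "apply_moves", "body": {"moves": [[[-4,-2,0,0.006,0.003,0.04,0.1],[-8,-4,0,0.006,0.003,0.086,0.1],[-11,-5.5,2,0.006,0.003,0.086,0.1],[-12.9,-6.5,4.7,0.006,0.003,0.086,0.1],[-12.9,-6.5,8.5,0.006,0.003,0.086,0.1],[-12.9,-6.5,11.5,0.006,0.003,0.086,0.1],[-12.9,-6.5,13,0.006,0.003,0.086,0.1],[-12.9,-6.5,13,0.006,0.003,0.086,0.1]]]}}

```text
time_s: 12.3
eef_pos: [0.4359, -0.1913, 0.06]
eef_rot: [-0.006, 0.672, 0.74, -0.0]
wrist_force: [-0.7, 0.3, -2.0]
opening: 0.32
```

```bash
python3 g.py .44 -.195 .0555 .097
```

```text
(0.44, -0.195, 0.0555, 0.097) -> [-0.41  0.38  0.44] [-0.009 -0.009 -0.   ]
12.3 [ 0.4359 -0.1913  0.06  ] [-0.7  0.3 -2. ] 0.32 [-0.66  0.24  1.97  0.    0.94 -0.76]
```

>>> {"method": "apply_moves", "body": {"moves": [[[0,0,0.2,-0.007,-0.006,0,0.1],[0,0,0.35,-0.007,-0.006,0,0.1],[0,0,0.45,-0.007,-0.006,0,0.1],[0,0,0.5,-0.007,-0.006,0,0.1],[0,0,0.5,-0.007,-0.006,0,0.1]]]}}

```text
time_s: 12.8
eef_pos: [0.4388, -0.1933, 0.0592]
eef_rot: [0.003, 0.672, 0.741, 0.001]
wrist_force: [0.4, -0.6, -2.2]
opening: 0.316
```

>>> {"method": "apply_moves", "body": {"moves": [[[0,0,0.2,0,0,0,0.1],[0,0,0.3,0,0,0,0.1],[0,0,0.4,0,0,0,0.1],[0,0,0.4,0,0,0,0.1]]]}}

```text
time_s: 13.2
eef_pos: [0.4385, -0.1932, 0.055]
eef_rot: [0.002, 0.672, 0.741, 0.0]
wrist_force: [-0.1, 0.1, 2.8]
opening: 0.318
```

>>> {"method": "apply_moves", "body": {"moves": [[[0,0,0,0,0,0,0.45],[0,0,0,0,0,0,0.6],[0,0,0,0,0,0,0.6],[0,0,0,0,0,0,0.6],[0,0,-2,0,0,0,0.6],[0,0,-5,0,0,0,0.6],[0,0,-8,0,0,0,0.6],[0,0,-8,0,0,0.1,1]]]}}

```text
time_s: 14.0
eef_pos: [0.4406, -0.1947, 0.1389]
eef_rot: [0.006, 0.709, 0.706, 0.001]
wrist_force: [0.3, -0.4, -0.3]
opening: 0.754
```

>>> {"method": "apply_moves", "body": {"moves": [[[-7,0,0,0,0,0.14,1],[-12,0,0,0,0,0.28,1],[-12,0,0,0,0,0.42,1],[-12,0,0,0,0,0.56,1],[-12,0,0,0,0,0.7,1],[-12,0,0,0,0,0.84,1],[-12,0,0,0,0,0.98,1],[-12,0,0,0,0,1.12,1]]]}}

```text
time_s: 14.8
eef_pos: [0.4378, -0.313, 0.1348]
eef_rot: [0.001, 0.976, 0.219, 0.002]
wrist_force: [-0.4, 0.2, 0.2]
opening: 1.001
```

```bash
python3 - <<'E'
from g import *
from h import *
a=camera("top")[:,:,::-1].copy();b=camera("scene")[:,:,::-1].copy();cv2.imwrite("pics/t4.png",a);cv2.imwrite("pics/s4.png",b)
p=proj("top",(.4385,-.193,.074)).astype(int);q=proj("scene",(.4385,-.193,.074)).astype(int);h=proj("scene",(.54,-.34,.05)).astype(int);print(p,q,h,p-[50,40],q-[50,40],h-[50,50])
A=crop(a,p[0]-50,p[1]-40,100,75,4);B=crop(b,q[0]-50,q[1]-40,100,75,4);C=crop(cv2.imread("pics/scene0.png"),h[0]-50,h[1]-50,100,75,4)
D=crop(cv2.imread("pics/scene0.png"),320,180,100,75,4)
cv2.imwrite("pics/c8.png",np.vstack([np.hstack([A,B]),np.hstack([C,D])]))
go(.4385,-.1932,.14,-1.474)
print(get_obs()["opening"],get_obs()["time_s"])
E
```

```text
[424 303] [332 146] [256 127] [374 263] [282 106] [206  77]
(0.4385, -0.1932, 0.14, -1.474) -> [  5.24 -10.77  -0.54] [ 0.003 -0.003  0.35 ]
1.002494800241069 14.9
```

View pics/c8.png

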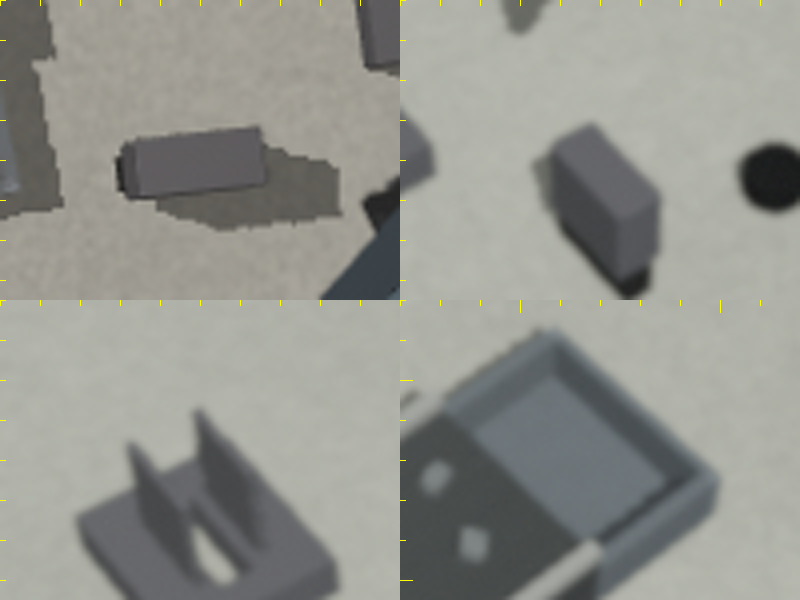

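```bash
cat >e.py <<'E'
from h import *
from scipy.ndimage import map_coordinates,gaussian_filter
def edge(n,g,pose,p,q,z,rng=.007):
    """edge p-q (mm, object frame) at height z: median offset (mm) along left normal of the strongest intensity step"""
    x,y,th=pose;c,s=np.cos(th),np.sin(th);R=np.array([[c,-s],[s,c]])
    P=R@(np.array(p)/1000)+[x,y];Q=R@(np.array(q)/1000)+[x,y];d=(Q-P)/np.linalg.norm(Q-P);nn=np.array([-d[1],d[0]])
    o=np.arange(-rng,rng+1e-9,.00025);D=[]
    prof=[]
    for f in np.linspace(.12,.88,25):
        W=P+f*(Q-P);X=np.array([proj(n,(*(W+k*nn),z)) for k in o]);prof.append(map_coordinates(g,[X[:,1],X[:,0]],order=1))
    prof=np.array(prof);G=np.gradient(gaussian_filter(prof,(0,2)),axis=1)
    i=np.abs(G).argmax(1);off=o[i]*1000
    m=np.abs(np.gradient(gaussian_filter(np.median(prof,0),2)));
    pk=[(round(o[j]*1000,2),round(m[j],1)) for j in range(1,len(o)-1) if m[j]>=m[j-1] and m[j]>m[j+1] and m[j]>.4]
    print(f"  {n} {p}->{q} z{z}: median {np.median(off):.2f} IQR {np.subtract(*np.percentile(off,[75,25])):.2f} slope {np.polyfit(np.linspace(.12,.88,25),off,1)[0]:.1f} peaks(mm,strength) {pk}")
E
python3 - <<'E'
from e import *
from m import fit
g=lambda f:cv2.imread("pics/"+f+".png",0).astype(float)
A=lambda u,v:(374+u/4,263+v/4);B=lambda u,v:(282+(u-400)/4,106+v/4)
fit([pt("top",A(*c),.074) for c in [(137,140),(262,127),(267,184),(140,196)]],[(14,31),(14,-31),(-14,-31),(-14,31)])
fit([pt("scene",B(*c),.074) for c in [(552,150),(592,124),(660,193),(620,220)]],[(14,-31),(-14,-31),(-14,31),(14,31)])
bp=(.4385,-.1932,.097)
for n,f in(("top","t4"),("scene","s4")):
    print("block",n); im=g(f); C=[(14,31),(-14,31),(-14,-31),(14,-31)]
    for k in range(4): edge(n,im,bp,C[k],C[(k+1)%4],.074)
hp=(.5408,-.3396,.0967)
for n,f in(("top","top0"),("scene","scene0")):
    print("holder",n); im=g(f); C=[(50,55),(-50,55),(-50,-55),(50,-55)]
    for k in range(4): edge(n,im,hp,C[k],C[(k+1)%4],.026)
    for k in range(4): edge(n,im,hp,C[k],C[(k+1)%4],0)
    print(" slot"); C=[(10,32),(-10,32),(-10,-32),(10,-32)]
    for k in range(4): edge(n,im,hp,C[k],C[(k+1)%4],.026,.006)
E
```

```text
xy [ 0.4378 -0.1931] yaw 0.0791 res mm [[-0.9, -1.5], [-0.3, 0.5], [0.6, 1.1], [0.6, -0.1]]
xy [ 0.4388 -0.1876] yaw 0.1307 res mm [[-1.5, 3.3], [0.2, 2.0], [1.6, -3.3], [-0.3, -2.0]]
block top
  top (14, 31)->(-14, 31) z0.074: median -0.75 IQR 1.00 slope 1.4 peaks(mm,strength) [(np.float64(-6.5), np.float64(1.1)), (np.float64(-1.0), np.float64(1.9))]
  top (-14, 31)->(-14, -31) z0.074: median -1.00 IQR 3.25 slope 2.5 peaks(mm,strength) [(np.float64(-1.25), np.float64(1.8)), (np.float64(1.5), np.float64(1.8))]Traceback (most recent call last):
  File "<stdin>", line 10, in <module>
  File "e.py", line 10, in edge
    W=P+f*(Q-P);X=np.array([proj(n,(*(W+k*nn),z)) for k in o]);prof.append(map_coordinates(g,[X[:,1],X[:,0]],order=1))
                            ~~~~^^^^^^^^^^^^^^^^^
  File "h.py", line 6, in proj
    c,f=K(n); p=c["R"]@np.array(X,float)+c["t"]; s=p[:2]/p[2]; s=s*(1+c["k1"]*(s@s)); return np.array([c["cx"],c["cy"]])+f*s
        ~^^^
  File "h.py", line 4, in K
    c=get_calibration(n); f=240/np.tan(np.radians(c["vertical_fov"]/2)); return c,f
ValueError: time passes only in moves, steps and waits
```

```bash
sed -i 's/^def K(n):/from functools import lru_cache\n@lru_cache(None)\ndef K(n):/' h.py; sed -i 's/np.abs(G)/abs(G)/; s/(round(o\[j\]\*1000,2),round(m\[j\],1))/f"{o[j]*1000:.2f}:{m[j]:.1f}"/' e.py
python3 - <<'E'
from e import *
g=lambda f:cv2.imread("pics/"+f+".png",0).astype(float)
bp=(.4385,-.1932,.097)
for n,f in(("top","t4"),("scene","s4")):
    print("block",n); im=g(f); C=[(14,31),(-14,31),(-14,-31),(14,-31)]
    for k in range(4): edge(n,im,bp,C[k],C[(k+1)%4],.074)
hp=(.5408,-.3396,.0967)
for n,f in(("top","top0"),("scene","scene0")):
    print("holder",n); im=g(f); C=[(50,55),(-50,55),(-50,-55),(50,-55)]
    for k in range(4): edge(n,im,hp,C[k],C[(k+1)%4],.026)
    for k in range(4): edge(n,im,hp,C[k],C[(k+1)%4],0)
    print(" slot"); C=[(10,32),(-10,32),(-10,-32),(10,-32)]
    for k in range(4): edge(n,im,hp,C[k],C[(k+1)%4],.026,.006)
from g import go
go(.4385,-.193,.14,-1.474)
E
```

```text
block top
  top (14, 31)->(-14, 31) z0.074: median -0.75 IQR 1.00 slope 1.4 peaks(mm,strength) ['-6.50:1.1', '-1.00:1.9']
  top (-14, 31)->(-14, -31) z0.074: median -1.00 IQR 3.25 slope 2.5 peaks(mm,strength) ['-1.25:1.8', '1.50:1.8']
  top (-14, -31)->(14, -31) z0.074: median 3.00 IQR 2.75 slope -4.4 peaks(mm,strength) ['0.50:0.8', '3.50:0.9']
  top (14, -31)->(14, 31) z0.074: median -0.50 IQR 0.50 slope -0.5 peaks(mm,strength) ['-0.50:5.5']
block scene
  scene (14, 31)->(-14, 31) z0.074: median -3.50 IQR 2.25 slope -4.0 peaks(mm,strength) ['-3.00:0.7']
  scene (-14, 31)->(-14, -31) z0.074: median 1.50 IQR 0.50 slope 0.3 peaks(mm,strength) ['1.50:2.9']
  scene (-14, -31)->(14, -31) z0.074: median 4.00 IQR 0.50 slope -0.4 peaks(mm,strength) ['4.00:2.7']
  scene (14, -31)->(14, 31) z0.074: median -0.25 IQR 0.50 slope 3.0 peaks(mm,strength) ['-0.25:1.3']
holder top
  top (50, 55)->(-50, 55) z0.026: median -6.00 IQR 0.50 slope -0.1 peaks(mm,strength) ['-6.00:5.6', '0.00:1.1']
  top (-50, 55)->(-50, -55) z0.026: median -5.75 IQR 0.75 slope 0.4 peaks(mm,strength) ['-6.00:4.4', '0.25:2.1',
[... 1800 characters left out ...]
5) z0: median -0.25 IQR 7.25 slope -2.6 peaks(mm,strength) []
  scene (50, -55)->(50, 55) z0: median -1.25 IQR 0.25 slope 0.4 peaks(mm,strength) ['-1.00:3.8', '5.75:1.1']
 slot
  scene (10, 32)->(-10, 32) z0.026: median -2.75 IQR 1.75 slope -0.8 peaks(mm,strength) ['-4.50:0.4', '1.00:0.7', '5.25:0.4']
  scene (-10, 32)->(-10, -32) z0.026: median 2.50 IQR 7.50 slope -7.0 peaks(mm,strength) ['-5.00:1.1', '2.75:1.1']
  scene (-10, -32)->(10, -32) z0.026: median 4.50 IQR 3.25 slope -3.4 peaks(mm,strength) ['4.00:0.5']
  scene (10, -32)->(10, 32) z0.026: median 1.25 IQR 6.00 slope -13.6 peaks(mm,strength) ['0.50:2.9']
(0.4385, -0.193, 0.14, -1.474) -> [  5.25 -10.79  -0.54] [ 0.003 -0.003  0.35 ]
```

>>> {"method": "apply_moves", "body": {"moves": [[[1,-2,-0.5,0,0,0.12,1],[2.6,-5.5,-0.5,0,0,0.24,1],[5.2,-10.8,-0.5,0,0,0.35,1],[5.2,-10.8,-0.5,0,0,0.35,1],[5.2,-10.8,-0.5,0,0,0.35,1],[5.2,-10.8,-0.5,0,0,0.35,1]]]}}

```text
time_s: 15.5
eef_pos: [0.4384, -0.194, 0.1401]
eef_rot: [0.002, 0.999, 0.05, 0.002]
wrist_force: [-0.5, -0.0, 0.1]
opening: 0.999
```

```bash
python3 g.py .4385 -.193 .051 -1.474
```

```text
(0.4385, -0.193, 0.051, -1.474) -> [-0.02 -0.13  8.91] [ 0.004 -0.004  0.004]
15.5 [ 0.4384 -0.194   0.1401] [-0.5 -0.   0.1] 0.999 [-0.67  0.1   1.94  0.    1.09  0.8 ]
```

>>> {"method": "apply_moves", "body": {"moves": [[[0,0,4,0.003,-0.003,0.004,1],[0,0,6.5,0.003,-0.003,0.004,1],[0,0,8,0.003,-0.003,0.004,1],[0,0,8.8,0.003,-0.003,0.004,1],[0,0,8.8,0.003,-0.003,0.004,1],[0,0,8.8,0.003,-0.003,0.004,1]]]}}

```text
time_s: 16.1
eef_pos: [0.4387, -0.1943, 0.0523]
eef_rot: [0.0, 0.999, 0.047, 0.001]
wrist_force: [0.3, -0.4, -0.2]
opening: 0.997
```

```bash
python3 g.py .4385 -.193 .051 -1.474
```

```text
(0.4385, -0.193, 0.051, -1.474) -> [-0.01 -0.14  0.13] [ 0.    -0.001 -0.003]
16.1 [ 0.4387 -0.1943  0.0523] [ 0.3 -0.4 -0.2] 0.997 [-0.67  0.26  1.98  0.    0.91  0.81]
```

>>> {"method": "apply_moves", "body": {"moves": [[[0,0,0,0,0,0,0.5],[0,0,0,0,0,0,0.5],[0,0,0,0,0,0,0.5],[0,0,0,0,0,0,0.5],[0,0,0,0,0,0,0.5],[0,0,0,0,0,0,0.5]]]}}

```text
time_s: 16.7
eef_pos: [0.4392, -0.1939, 0.0529]
eef_rot: [0.0, 0.999, 0.047, 0.001]
wrist_force: [0.0, -0.9, 6.8]
opening: 0.714
```

>>> {"method": "apply_moves", "body": {"moves": [[[0,0,-2,0,0,0,0.5],[0,0,-4,0,0,0,0.5],[0,0,-7,0,0,0,0.5],[0,0,-10,0,0,0,0.5],[0,0,-10,0,0,0,0.5],[0,0,-10,0,0,0,0.5]]]}}

```text
time_s: 17.3
eef_pos: [0.4383, -0.1934, 0.152]
eef_rot: [0.0, 0.999, 0.047, 0.001]
wrist_force: [-0.0, -0.3, -1.9]
opening: 0.715
```

```bash
python3 g.py .542 -.339 .17 -1.474
```

```text
(0.542, -0.339, 0.17, -1.474) -> [ 8.96 15.47 -1.78] [ 0.    -0.001 -0.003]
17.3 [ 0.4383 -0.1934  0.152 ] [-0.  -0.3 -1.9] 0.715 [-0.66  0.08  1.93  0.    1.13  0.81]
```

>>> {"method": "apply_moves", "body": {"moves": [[[2,3.5,-1,0,0,0,0.5],[4,7,-1.8,0,0,0,0.5],[6.5,11,-1.8,0,0,0,0.5],[9,15.6,-1.8,0,0,0,0.5],[9,15.6,-1.8,0,0,0,0.5],[9,15.6,-1.8,0,0,0,0.5],[9,15.6,-1.8,0,0,0,0.5]]]}}

```text
time_s: 18.0
eef_pos: [0.5412, -0.3388, 0.1676]
eef_rot: [-0.002, 0.999, 0.047, -0.001]
wrist_force: [-0.0, -0.0, -2.0]
opening: 0.719
```

```bash
python3 - <<'E'
from g import *
from h import *
go(.5427,-.3414,.15,-1.474)
o=get_obs();print(o["eef_pos"],o["opening"],o["wrist_force"])
a=camera("top")[:,:,::-1].copy();b=camera("scene")[:,:,::-1].copy();cv2.imwrite("pics/t5.png",a);cv2.imwrite("pics/s5.png",b)
cv2.imwrite("pics/c9.png",np.hstack([crop(a,450,200,80,120,5),crop(b,215,70,80,120,5)]))
E
```

```text
(0.5427, -0.3414, 0.15, -1.474) -> [0.13 0.28 1.76] [-0.004  0.002 -0.003]
[ 0.54123178 -0.33879818  0.16762523] 0.7187843478102367 [-0.0073026  -0.03579143 -1.96524154]
```

View pics/c9.png

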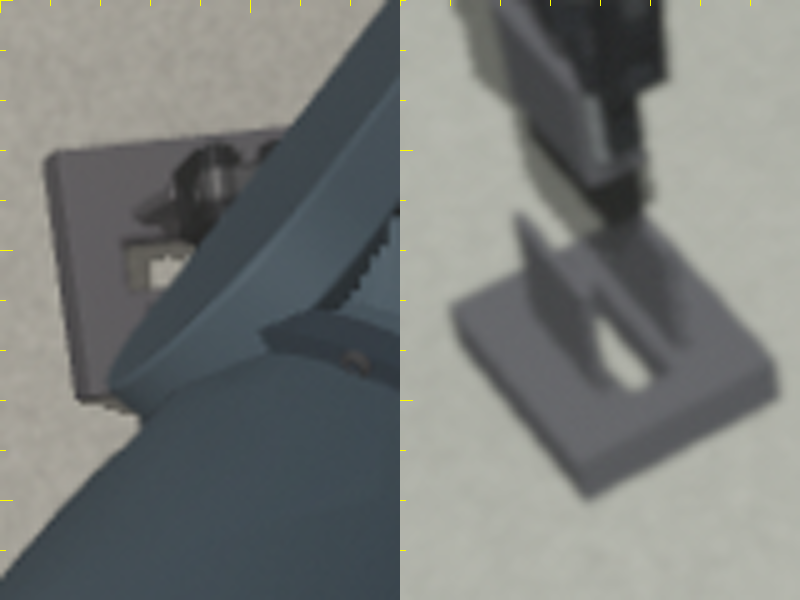

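```bash
python3 - <<'E'
from h import *
def W(pose,p):
    x,y,t=pose;c,s=np.cos(t),np.sin(t);return (x+c*p[0]/1e3-s*p[1]/1e3,y+s*p[0]/1e3+c*p[1]/1e3,p[2]/1e3)
C=lambda X:((proj("scene",X)-[215,70])*5+[400,0]).round(1)
D=lambda X:((proj("top",X)-[450,200])*5).round(1)
b=(.5412,-.3388,.097)
for p in [(9,31,114.6),(-9,31,114.6),(14,31,138.6),(-14,31,138.6)]: print("blk",p,C(W(b,p)))
for h in [(.5427,-.3414,.0967)]:
    for p in [(50,55,26),(50,55,0),(-50,55,26),(-50,55,0),(50,-55,26),(10,32,26),(-10,32,26),(17,28,26),(-17,28,26),(-23,28,26),(-20,-28,86),(-17,28,86),(20,-28,86)]: print("hold",p,C(W(h,p)),D(W(h,p)))
E
```

```text
blk (9, 31, 114.6) [605.2 229.9]
blk (-9, 31, 114.6) [643.8 210.6]
blk (14, 31, 138.6) [586.4 190.3]
blk (-14, 31, 138.6) [647.8 160. ]
hold (50, 55, 26) [571.9 457.9] [ 58.5 148.8]
hold (50, 55, 0) [580.2 497.5] [ 44.1 159.8]
hold (-50, 55, 26) [771.9 352.4] [ 92.6 394.1]
hold (-50, 55, 0) [776.  393.1] [ 77.1 399.7]
hold (50, -55, 26) [441.6 297.7] [320.5 121.6]
hold (10, 32, 26) [624.6 381.2] [127.9 240.3]
hold (-10, 32, 26) [664.4 360.4] [134.8 289.3]
hold (17, 28, 26) [605.7 382.6] [135.1 222.1]
hold (-17, 28, 26) [673.3 347.5] [146.9 305.4]
hold (-23, 28, 26) [685.1 341.3] [149.  320.2]
hold (-20, -28, 86) [593.6 163.1] [330.5 278.8]
hold (-17, 28, 86) [658.3 246.6] [188.1 286.5]
hold (20, -28, 86) [510.9 203.7] [315.  176.1]
```

>>> {"method": "apply_moves", "body": {"moves": [[[0,0.12,2,-0.003,0.001,0,0.5],[0,0.12,3.5,-0.003,0.001,0,0.5],[0,0.12,5,-0.003,0.001,0,0.5],[0,0.12,6.2,-0.003,0.001,0,0.5],[0,0.12,7.2,-0.003,0.001,0,0.5],[0,0.12,7.8,-0.003,0.001,0,0.5],[0,0.12,7.8,-0.003,0.001,0,0.5]]]}}

```text
time_s: 18.8
eef_pos: [0.5421, -0.341, 0.0905]
eef_rot: [0.0, 0.999, 0.047, 0.0]
wrist_force: [-0.5, 0.1, -1.5]
opening: 0.719
```

```bash
python3 - <<'E'
from g import *
from h import *
go(.5415,-.340,.083,-1.474)
o=get_obs();print(o["eef_pos"],o["opening"],o["wrist_force"],o["torque"])
b=camera("scene")[:,:,::-1].copy();cv2.imwrite("pics/s6.png",b)
cv2.imwrite("pics/c10.png",crop(b,215,80,80,60,10))
E
```

```text
(0.5415, -0.34, 0.083, -1.474) -> [-0.05 -0.11  0.75] [ 0.001 -0.    -0.003]
[ 0.54211353 -0.34101702  0.09051027] 0.718565541818485 [-0.46972022  0.12063523 -1.52853185] [ 0.00157469 -0.00203629  0.00047952]
```

View pics/c10.png

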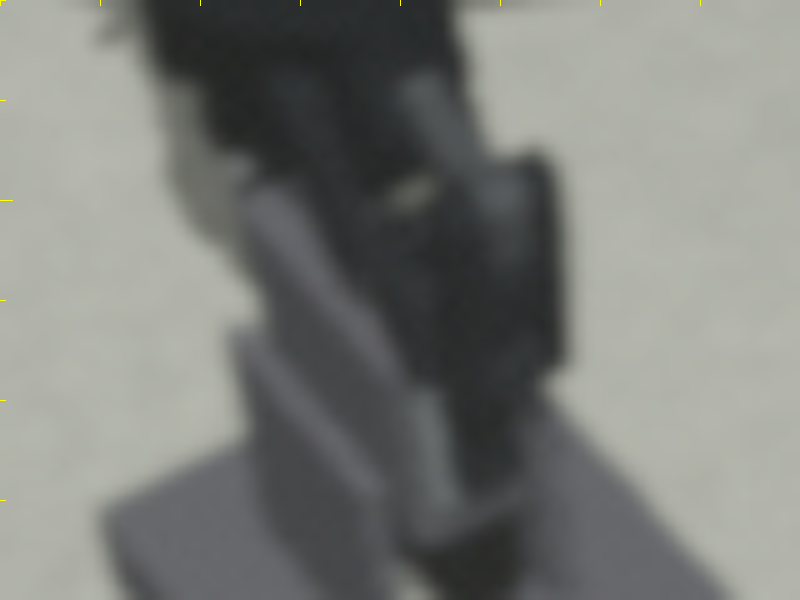

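>>> {"method": "apply_moves", "body": {"moves": [[[-0.03,-0.06,0.4,0,0,0,0.5],[-0.03,-0.06,0.7,0,0,0,0.5],[-0.03,-0.06,0.9,0,0,0,0.5],[-0.03,-0.06,1.1,0,0,0,0.5],[-0.03,-0.06,1.3,0,0,0,0.5],[-0.03,-0.06,1.4,0,0,0,0.5]]]}}

```text
time_s: 19.45
eef_pos: [0.5425, -0.341, 0.0788]
eef_rot: [0.001, 0.999, 0.047, 0.001]
wrist_force: [-3.7, 4.2, 11.3]
opening: 0.719
```

```bash
python3 g.py .5415 -.340 .055 -1.474; python3 -c "
from bench import *
print(get_obs()['torque'].round(3))"
```

```text
(0.5415, -0.34, 0.055, -1.474) -> [-0.09 -0.11  2.38] [ 0.003 -0.002 -0.003]
19.45 [ 0.5425 -0.341   0.0788] [-3.7  4.2 11.3] 0.719 [-0.75  0.51  1.55 -0.    1.08  0.73]
[ 0.588  0.773 -0.09 ]
```

>>> {"method": "apply_moves", "body": {"moves": [[[0,0,-0.1,0,0,0,0.5],[-0.03,0,-0.1,0,0,0,0.5],[-0.06,0,-0.1,0,0,0,0.5],[-0.1,0,-0.1,0,0,0,0.5],[-0.1,0,-0.1,0,0,0,0.5]]]}}

```text
time_s: 19.95
eef_pos: [0.5416, -0.3412, 0.079]
eef_rot: [0.001, 0.999, 0.047, 0.001]
wrist_force: [1.4, -0.4, 1.2]
opening: 0.717
```

```bash
python3 g.py .5415 -.340 .055 -1.474; python3 -c "
from bench import *
print(get_obs()['torque'].round(3))"
```

```text
(0.5415, -0.34, 0.055, -1.474) -> [-0.   -0.13  2.4 ] [ 0.003 -0.002 -0.003]
19.95 [ 0.5416 -0.3412  0.079 ] [ 1.4 -0.4  1.2] 0.717 [-0.75  0.51  1.55 -0.    1.08  0.73]
[ 0.057 -0.24  -0.004]
```

>>> {"method": "apply_moves", "body": {"moves": [[[0,0,0,0,0,0,0.5],[0,-0.04,0,0,0,0,0.5],[0,-0.08,0,0,0,0,0.5],[0,-0.12,0,0,0,0,0.5],[0,-0.12,0,0,0,0,0.5]]]}}

```text
time_s: 20.45
eef_pos: [0.5412, -0.3403, 0.079]
eef_rot: [0.002, 0.999, 0.047, 0.001]
wrist_force: [1.3, -2.7, 3.0]
opening: 0.717
```

```bash
python3 g.py .5415 -.340 .055 -1.474; python3 -c "
from bench import *
print(get_obs()['torque'].round(3))"
```

```text
(0.5415, -0.34, 0.055, -1.474) -> [ 0.03 -0.03  2.4 ] [ 0.003 -0.002 -0.003]
20.45 [ 0.5412 -0.3403  0.079 ] [ 1.3 -2.7  3. ] 0.717 [-0.75  0.51  1.55 -0.    1.08  0.73]
[-0.442 -0.105  0.018]
```

>>> {"method": "apply_moves", "body": {"moves": [[[0,0,0.07,-0.002,0.002,0,0.5],[0,-0.05,0.07,-0.002,0.002,0,0.5],[0,-0.1,0.07,-0.002,0.002,0,0.5],[0,-0.1,0.07,-0.002,0.002,0,0.5]]]}}

```text
time_s: 20.85
eef_pos: [0.5412, -0.3399, 0.0789]
eef_rot: [0.003, 0.999, 0.047, 0.002]
wrist_force: [-0.5, -3.1, 5.0]
opening: 0.718
```

>>> {"method": "apply_moves", "body": {"moves": [[[0.05,0,0,0,0,0,0.5],[0.1,0,0,0,0,0,0.5],[0.15,0,0,0,0,0,0.5],[0.15,0,0,0,0,0,0.5]]]}}

```text
time_s: 21.25
eef_pos: [0.542, -0.3395, 0.0788]
eef_rot: [0.003, 0.999, 0.047, 0.001]
wrist_force: [-1.8, -3.0, 7.3]
opening: 0.717
```

```bash
python3 g.py .5415 -.340 .055 -1.474; python3 -c "
from bench import *
print(get_obs()['torque'].round(3))"
```

```text
(0.5415, -0.34, 0.055, -1.474) -> [-0.06  0.03  2.38] [ 0.005 -0.002 -0.003]
21.25 [ 0.542  -0.3395  0.0788] [-1.8 -3.   7.3] 0.717 [-0.74  0.51  1.55 -0.    1.08  0.73]
[-0.426  0.775 -0.002]
```

>>> {"method": "apply_moves", "body": {"moves": [[[0.05,0.02,0,0,0,0,0.5],[0.1,0.04,0,0,0,0,0.5],[0.15,0.04,0,0,0,0,0.5],[0.2,0.04,0,0,0,0,0.5],[0.2,0.04,0,0,0,0,0.5]]]}}

```text
time_s: 21.75
eef_pos: [0.5439, -0.3379, 0.0769]
eef_rot: [0.001, 0.999, 0.047, 0.001]
wrist_force: [-0.5, -0.1, -1.7]
opening: 0.717
```

```bash
python3 g.py .5415 -.340 .055 -1.474; python3 -c "
from bench import *
print(get_obs()['torque'].round(3))"
```

```text
(0.5415, -0.34, 0.055, -1.474) -> [-0.27  0.18  2.19] [ 0.002 -0.002 -0.003]
21.75 [ 0.5439 -0.3379  0.0769] [-0.5 -0.1 -1.7] 0.717 [-0.74  0.51  1.55  0.    1.08  0.74]
[0.01  0.044 0.007]
```

>>> {"method": "apply_moves", "body": {"moves": [[[0,0,0.2,0,0,0,0.5],[0,0,0.4,0,0,0,0.5],[0,0,0.6,0,0,0,0.5],[0,0,0.8,0,0,0,0.5],[0,0,0.8,0,0,0,0.5]]]}}

```text
time_s: 22.25
eef_pos: [0.5443, -0.3386, 0.0694]
eef_rot: [0.002, 0.999, 0.047, 0.002]
wrist_force: [-0.1, 0.7, -1.4]
opening: 0.717
```

```bash
python3 -c "
from bench import *
o=get_obs();print(o['eef_pos'],o['wrist_force'],o['torque'].round(3))"
```

```text
[ 0.54433081 -0.33861179  0.06938291] [-0.12330466  0.6743721  -1.443669  ] [0.006 0.016 0.025]
```

>>> {"method": "apply_moves", "body": {"moves": [[[0,0,0.2,-0.002,0,0,0.5],[0,0,0.4,-0.002,0,0,0.5],[0,0,0.6,-0.002,0,0,0.5],[0,0,0.8,-0.002,0,0,0.5],[0,0,1.0,-0.002,0,0,0.5],[0,0,1.15,-0.002,0,0,0.5],[0,0,1.15,-0.002,0,0,0.5]]]}}

```text
time_s: 22.95
eef_pos: [0.5444, -0.3389, 0.058]
eef_rot: [0.003, 0.999, 0.047, 0.002]
wrist_force: [-0.9, -1.2, -1.7]
opening: 0.723
```

>>> {"method": "apply_moves", "body": {"moves": [[[0,0,0.1,0,0,0,0.5],[0,0,0.2,0,0,0,0.5],[0,0,0.3,0,0,0,0.5],[0,0,0.3,0,0,0,0.5]]]}}

```text
time_s: 23.35
eef_pos: [0.5445, -0.3389, 0.0553]
eef_rot: [0.003, 0.999, 0.047, 0.002]
wrist_force: [-2.9, -0.3, -0.4]
opening: 0.715
```

>>> {"method": "apply_moves", "body": {"moves": [[[0,0,0.05,0,0,0,0.5],[0,0,0.1,0,0,0,0.5],[0,0,0.1,0,0,0,0.5],[0,0,0.1,0,0,0,0.5]]]}}

```text
time_s: 23.75
eef_pos: [0.5445, -0.3389, 0.0551]
eef_rot: [0.003, 0.999, 0.047, 0.002]
wrist_force: [-5.6, -0.3, 5.0]
opening: 0.718
```

>>> {"method": "apply_moves", "body": {"moves": [[[0,0,-0.05,0,0,0,0.8],[0,0,-0.05,0,0,0,1],[0,0,-0.05,0,0,0,1],[0,0,-0.05,0,0,0,1],[0,0,-1,0,0,0,1],[0,0,-4,0,0,0,1],[0,0,-8,0,0,0,1],[0,0,-12,0,0,0,1]]]}}

```text
time_s: 24.55
eef_pos: [0.5439, -0.3379, 0.176]
eef_rot: [0.003, 0.999, 0.047, 0.002]
wrist_force: [0.5, -1.3, 0.1]
opening: 0.999
```

>>> {"method": "apply_moves", "body": {"moves": [[[-5,5,-2,0,0,0,1],[-10,9,-4,0,0,0,1],[-13,13,-5,0,0,0,1],[-16,16,-5,0,0,0,1],[-18,20,-5,0,0,0,1],[-18,20,-5,0,0,0,1],[-18,20,-5,0,0,0,1]]]}}

```text
time_s: 25.25
eef_pos: [0.3808, -0.5576, 0.2262]
eef_rot: [0.004, 0.999, 0.044, 0.002]
wrist_force: [0.3, 1.0, 0.8]
opening: 1.001
```

```bash
python3 - <<'E'
from h import *
o=get_obs();print(o["eef_pos"],o["opening"],o["wrist_force"],o["time_s"])
a=camera("top")[:,:,::-1].copy();b=camera("scene")[:,:,::-1].copy();cv2.imwrite("pics/t7.png",a);cv2.imwrite("pics/s7.png",b)
A=cv2.resize(crop(a,290,250,100,80,4),(400,320));B=crop(b,215,90,100,75,4)
B2=crop(a,450,210,100,70,4)
D=np.zeros((600,800,3),np.uint8);D[:320,:400]=A;D[:300,400:]=B;D[320:,:400]=B2[:280];s=cv2.resize(b,(400,300));D[300:,400:]=s
cv2.imwrite("pics/c11.png",D)
for n,f0,f1 in (("top","top0",a),("scene","scene0",b)):
    d=cv2.absdiff(cv2.imread(f"pics/{f0}.png"),f1).max(2)>40
    for nm,X in dict(puckA=(.34,.196,.01),puckB=(.335,-.189,.01),jar=(.725,-.226,.03),blue=(.759,.222,.02),driver=(.761,-.071,.01),disc=(.53,.275,.02)).items():
        u,v=proj(n,X).astype(int); print(n,nm,d[v-12:v+12,u-12:u+12].sum(),end="; ")
E
```

```text
[ 0.3807725  -0.55760016  0.22619881] 1.0007646435753306 [0.33790748 1.00703521 0.7855335 ] 25.25
top puckA 0; top puckB 0; top jar 0; top blue 0; top driver 0; top disc 0; scene puckA 0; scene puckB 0; scene jar 0; scene blue 0; scene driver 0; scene disc 0;
```

```bash
python3 - <<'E'
from e import *
from m import fit
g=lambda f:cv2.imread("pics/"+f+".png",0).astype(float)
C=[(14,31),(-14,31),(-14,-31),(14,-31)]
for n,f in(("top","t7"),("scene","s7")):
    for k in range(4): edge(n,g(f),(.5445,-.3389,.097),C[k],C[(k+1)%4],.076)
t=np.array([.58,-.0205]);c,s=np.cos(.185),np.sin(.185);R=np.array([[c,-s],[s,c]])
def blobs(im,poly,z,th,n):
    m=np.zeros(im.shape,np.uint8);cv2.fillPoly(m,[np.array([proj(n,(*(t+R@(np.array(p)/1000)),z)) for p in poly]).astype(int)],255)
    b=((im-cv2.medianBlur(im.astype(np.uint8),15))>th)&(m>0);k,_,st,ce=cv2.connectedComponentsWithStats(b.astype(np.uint8))
    for i in range(1,k):
        if st[i,4]>2: print(n,"area",st[i,4],"station mm",((R.T@(pt(n,ce[i],z)[:2]-t))*1000).round(0))
top=g("t7")
print("plate");blobs(top,[(78,48),(78,-48),(-84,-48),(-84,48)],.05,15,"top");blobs(g("s7"),[(78,48),(78,-48),(-84,-48),(-84,48)],.05,15,"scene")
print("trough")
d=np.abs(top-g("top0")); m=(d>14).astype(np.uint8);k,_,st,ce=cv2.connectedComponentsWithStats(m)
for i in range(1,k):
    p=(R.T@(pt("top",ce[i],.012)[:2]-t))*1000
    if st[i,4]>3 and abs(p[1])<80 and -190<p[0]<100: print(st[i,4],p.round(0))
E
```

```text
top (14, 31)->(-14, 31) z0.076: median 0.50 IQR 1.00 slope 0.6 peaks(mm,strength) ['0.50:1.5']
  top (-14, 31)->(-14, -31) z0.076: median -3.00 IQR 0.75 slope 0.6 peaks(mm,strength) ['-3.50:2.8', '0.75:2.4']
  top (-14, -31)->(14, -31) z0.076: median -0.75 IQR 2.00 slope 1.8 peaks(mm,strength) ['-6.00:1.9', '-0.25:1.9']
  top (14, -31)->(14, 31) z0.076: median -2.50 IQR 3.00 slope 1.6 peaks(mm,strength) ['-3.00:2.5', '0.50:2.3']
  scene (14, 31)->(-14, 31) z0.076: median -2.00 IQR 0.75 slope -0.0 peaks(mm,strength) ['-2.00:0.6']
  scene (-14, 31)->(-14, -31) z0.076: median 0.25 IQR 0.50 slope -5.6 peaks(mm,strength) ['-6.25:0.7', '0.00:1.3']
  scene (-14, -31)->(14, -31) z0.076: median 2.00 IQR 0.50 slope -0.1 peaks(mm,strength) ['2.00:2.3']
  scene (14, -31)->(14, 31) z0.076: median -4.25 IQR 0.50 slope 1.1 peaks(mm,strength) ['-4.50:1.3']
plate
trough
52 [ 10. -34.]
55 [ 6. -5.]
62 [ 3. 37.]
53 [-40.  16.]
48 [-52. -25.]
111 [-103.  -18.]
55 [-103.   21.]
11 [-100.   41.]
```

```bash
python3 - <<'E'
from e import *
a=cv2.imread("pics/t7.png",0).astype(int);b=cv2.imread("pics/top0.png",0).astype(int)
print("cols",312,382)
for r in range(274,296): print(r,"".join(" .:-=+*#%@"[min(9,abs(v)//7)] for v in (a-b)[r,312:382]))
E
```

```text
cols 312 382
274                                                                       
275                                                                       
276                                                ....                   
277                                              ......                   
278                                              ..=+-.+-                 
279                                             +**##+:-::.               
280                                      ..:==. +*:  .:--:                
281                                      =+-+*-: .::..-:.                 
282                              .-+*-   -=::- =.                         
283                             .=##+.--: :.::.+-                         
284                  .:-=:      .-==:.=++:.:::.++.                        
285                 -***#=.--   :-::: =++= ::: -+.                        
286         .=*-    +###+:.++-. .:-:: -+++ ::. =+.                        
287       . .-*=  :.-==+=: +++.    ..-=+++. .:=++.                        
288        ...+=  -=.-::  :+++.   -++++++:...-+:.                         
289       ....+=  .-   :=+++++.    ......     .                           
290           ::   -. ..-+++:.                                            
291                -.    ...                                              
292                                                                       
293                                                                       
294                                                                       
295
```

```bash
python3 -c "
from bench import *
print(hand_in())"
```

```text
the job is handed in; nothing more can be done
None
```

The job is done and handed in, with the robot clock at about 25 s of the 72 s allowed. No verdict came back.

I took the block from the box by its x faces and wiped the plate in two lanes. I then set the block down on the open table, let go, and re-gripped it by its ends. The first try at the slot landed on its rim. I slid the block about 2 mm towards +x under light pressure until the foot dropped in, then lowered it at roughly 2 cm/s.

**Last checks:**
- **Plate and chips:** no bright spots are left on the plate in either view. The top view, compared with the first picture, shows five chip-sized spots in a row in the trough, just past the plate edge. One lies in shadow and shows only faintly.
- **Block:** the tool stopped at 55.1 mm with a light upward force, which matches the fully home height. The holder centre I had measured from the pictures was about 2 to 4 mm off in x, so I trusted the slot contact instead. The final picture edges agree with the seated pose in some places and are 2 to 4 mm off in others, within the errors I saw in these measurements.
- **Bystanders:** the areas around the test disc, both pucks, the jar, the driver and one object near the box have not changed. I did not check the other two bystanders separately, but the arm never went near them.
- **Not seen:** I had used all 12 picture views, so I checked the final state by numbers and not by eye.

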